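# Index the next sample jar in front of the meter's lens

### The arm

A 6-joint arm with a two-finger parallel gripper is mounted at the origin on the work surface. World frame = base frame: x ahead of the robot, y to its left, z up, the work surface at z = 0. Lengths are in mm, angles in rad, forces in N, time in s.
With the tool pointing down it reaches from about 275 to 1000 mm from the base axis. Payload 8.4 kg.
Tool frame: the origin (TCP) lies at the very end of the fingers, on their centre line; the grasp point (between the pads) lies 19 mm behind it (r.pinch_z is the distance from the TCP to the grasp point, in mm); z points along the fingers, y is the line along which they close (so a half turn about z gives the same grasp; the last joint's range is limited). The gripper opens to 85 mm and grips with 20 to 120 N. Pads are 22 mm wide; open, the fingers measure 114 mm over their backs; the gripper's body (76 mm by 85 mm) begins 54 mm behind the grasp point. The pads swing forward as they close: fully open they stand 13 mm farther back than shut.
Start: joints at [-1.329, 0.353, 1.633, -0, 1.155, -0.002], TCP at [150.868, -606.52, 231.281] pointing down, gripper open.
Joint ranges: [-2.63, 2.63], [-0.92, 2.1], [0.06, 2.66], [-1.3, 4.44], [0, 2.69], [-3.02, 3.02]. Speed limits (rad/s): [2.22, 2.22, 2.79, 3.14, 3.14, 3.14].

### API

Orientations are given as [roll, pitch, yaw] about the fixed x, y, z axes, in that order (R = Rz(yaw) Ry(pitch) Rx(roll)).
In Python, from rig import r gives the robot as it stands.
- The arm moves only by the tool carry_out, never from a script. Its argument "series" is a list of rows, each a list of 7 numbers: the turn, a rotation vector about the tool's x, y, z as a fraction of full scale, then the shift along the tool's x, y, z as a fraction of full scale, then the gripper command: -1 is fully open, 1 is shut, values between are in proportion. A call has 1 to 8 rows; each row is the pose to reach, as a shift and turn from the pose commanded when the call began, along the tool's axes at that moment, turning the shorter way round; what a row does not reach only later rows make up. Full scale, the value 1, is 0.25 m for a shift and pi rad for a turn. A row lasts 1/8 s, in which the tool goes at most 62.5 mm and 10.7 degrees, less where a joint would pass 70% of its speed; a pose out of reach is approached as far as the arm can. A call with a number of a shift or a turn outside -1 to 1 is refused whole. A call with a gripper value outside its range is refused whole. The fingers move at their own pace and stop on an object; "force" is the grip in N (left out, the last holds). Time passes only in rows, so rows that repeat a pose let the fingers close. It gives the time, the measured TCP pose, the force, the opening and the grip force at its end, in the units of the state.
- r.sense(): the state, without advancing time (a new reading comes with each control period).
- r.grab_frame(name): name is "scene" or "top" or "wrist"; returns the picture (400x640x3 uint8, red, green, blue); there is no depth.
- r.get_calibration(name): a dict with "K" (3x3 intrinsics, pixels), "pose" (4x4, takes a point from camera to world coordinates). Camera axes: x right, y up, looking along -z (the intrinsics and any distortion apply to the point x, -y, -z); pixel columns grow to the right and rows downward; lengths in mm; the calibration is good to about 2 mm. A picture is of the moment at which its call begins: read the wrist's pose just before it. get_calibration takes no time and is no camera call; for the wrist camera it gives the pose at the moment of the call.
- r.sign_off(): hands the job in; it is judged then, once.
Trained networks look in the newest picture that a camera, given by its name, has taken for a name from the list of things; names that differ only in an ending like _2 or _b are one class to them, and where a whole thing is asked for, a point or a joint stands for the part that bears it (a point fixed in the world has none). Each returns a list of dicts, best first, with "score" (0 to 1); they miss things now and then, are a little off and sometimes report something else, mostly with a low value. They report only what shows in the picture. A call takes as long as a camera call. They do not tell look-alikes from the thing itself.
- r.silhouettes(camera, label): "region" (400x640 bool, what is visible of it) and "position" ([row, column] in pixels, amid what is visible of it).
The state is a dict: "clock": time; "qpos": joint angles; "qvel": joint speeds; "joint_efforts": joint torques, N m; "eef_pos": TCP position; "tcp_rot": TCP orientation; "contact_force": force on the tool from outside, world axes, zero at the start; "wrist_torque": the same for the moment, N m; "opening": opening from 0.0 (shut) to 1.0 (fully open); "grasp_force": force on a finger pad.
Only numpy, scipy, OpenCV 4.12 (cv2) and the standard library are available. Lean on these libraries where they do the work, as an engineer would, in place of code of your own. Each camera call takes 0.05 s, during which the arm holds its last target. There are 200 camera calls.

### The job

Pull the sample meter's drop-down front shield all the way down, then pull out the spring knob on the vial carriage, slide the carriage one notch to the side that brings the short wide-capped jar in front of the lens, and let the knob spring back fully into its notch. Finally push the shield up again until it is fully shut. The vials stay standing in their wells, and the other things on the bench are left where they are.

Things in the scene. Friction and masses are not known exactly. Their poses are not given: they have to be found in the camera images.
- meter: Sample meter, a fixed bench instrument 204 mm deep (x), 280 wide (y). Origin at its underside below the middle of the carriage track; x from its front (shield, knob; robot side) to its back, y to the left seen from the robot. Floor plate 6 mm. Front bay (x -98 to -31 mm) empty but for the knob; side cheeks 60 mm high at y +-136; rear deck 60 mm high from x = 35, lens head on it to 88 mm.
- beam (a point): The measuring place: fixed point of the meter at its x = 0, y = 0, 48 mm above the bench (height of the well floors), straight in front of the lens, which points to the meter's -x. The vial to be measured stands with its axis here.
- knob (a point): Centre of the black index knob: cylinder 22 mm in diameter, 28 long, lying along the meter's x, axis 36 mm above the bench. It rides at the middle of the carriage's front; at rest its centre is 66 mm in front (-x) of the carriage's centre line, with 11 mm free behind it to the hub. Grip it from above across the meter's y with the shield down; the shut shield's bar is in a gripper's way.
- plunger (a joint): Travel of the index knob, m: 0 = pin fully home in a notch, grows as the knob is pulled out towards the shield (meter's -x), stop at 0.014. Spring 4 N at 0 to 8 N at the stop. The pin clears the notches beyond about 0.009. Let go, it springs back; off a notch it rests on the rail and reads about 0.007 to 0.009.
- carriage (a joint): Carriage position along the meter's y, m: starts at 0 (middle notch). Notches at -0.036, 0, +0.036, play 1.5 mm each way; the round pin finds a notch from about 3 mm off. End stops +-0.056. Slides with about 2 N when the pin is out, locked when in. Carriage 112 mm long (y), 40 deep; three square wells 32 mm wide, 36 mm apart, floors 48 mm and rims 66 mm above the bench.
- shield (a joint): Angle of the front shield, in rad: 0 = shut (upright), grows as its top comes down towards the robot, stop at 1.25 (fully down). At the start shut or up to 0.12 ajar. A stiff hinge: the shield stays wherever it is left; about 2 to 4 N at the bar moves it.
- shield_hinge (a point): Middle of the shield's hinge line: 102 mm in front (-x) of the meter's origin, 12 mm above the bench; the hinge runs along the meter's y.
- shield_bar (a point): Middle of the shield's grip bar: round steel, 10 mm thick, 110 long along the meter's y, 100 mm from the hinge line in the shield's plane. The panel (6 mm thick, 264 wide) ends 62 mm from the hinge; the bar stands 38 mm beyond its edge on two end arms, so fingers pass on both sides of it. 112 mm above the bench when shut, 44 mm when fully down.
- jar: The jar to be measured: the short glass jar with a white cap almost as wide as its body; 29 mm in diameter, 34 mm high, cap 28 mm. Origin at the middle of its underside. Stands in the left or the right well of the carriage.
- vial_a: Tall glass vial, 29 mm in diameter, 50 mm high, with a narrow neck and a small white cap (13 mm); origin at the middle of its underside. Stands in the outer well opposite the jar's.
- vial_b: A second tall narrow-necked vial, the same as the other, in the middle well; origin at the middle of its underside.
- amber_jar: Bystander: brown glass jar with white cap, 64 mm in diameter, 105 mm high, beside the meter on its right. Origin at its underside.
- dropper: Bystander: white dropper bottle with a green pointed cap, 36 mm in diameter, 95 mm high, at the left before the meter. Origin at its underside.
- cap: Bystander: loose white screw cap, 40 mm in diameter, 10 mm high, lying on the meter's rear deck. Origin at its underside.
- spray: Bystander: blue spray bottle, 36 mm in diameter, 110 mm high, beside the meter on its left. Origin at its underside.
- lamp: Bystander: squat glass spirit lamp with a metal cap, 80 mm in diameter, 83 mm high, at the right before the meter. Origin at its underside.
Not all that is in view belongs to the job. What is shaped like the jar but black or green is not meant.

How it is judged (in metres and radians):
On the way, in this order (a step that is already met when the one before it is completed fails the run):
1. the shield is pulled down (past 1.1 rad) (value of joint shield above 1.1 rad), for 0.1 s.
2. the index knob is pulled out of its notch (past 9 mm) (value of joint plunger above 0.009 m and value of joint shield above 0.9 rad), for 0.1 s.
3. the knob is home in the next notch with the jar before the lens, the shield still down (horizontal distance between jar and beam below 0.006 m and value of joint plunger below 0.002 m and (value of joint carriage above 0.03 m or value of joint carriage below -0.03 m) and value of joint shield above 0.9 rad), for 0.2 s.
At the end, for the whole second after the job is handed in: Jar axis within 6 mm of the measuring place, carriage beyond 30 mm from the middle, index knob home (under 2 mm), shield shut (under 0.06 rad), all three vials at rest, upright (within 0.2 rad) and on their well floors (within 6 mm) (horizontal distance between jar and beam below 0.006 m and value of joint plunger below 0.002 m and (value of joint carriage above 0.03 m or value of joint carriage below -0.03 m) and value of joint shield below 0.06 rad and linear speed of jar below 0.02 m/s and angle between each of jar, vial_a, vial_b's own z axis and vertical below 0.2 rad and z of each of jar, vial_a, vial_b in the frame of meter below 0.054 m); the robot touches nothing.
It fails at once if a bystander on the bench or deck is moved by more than 40 mm or tipped over (distance of any of amber_jar, dropper, cap, spray, lamp from where it was at the start of the episode above 0.04 m or angle between any of amber_jar, dropper, cap, spray, lamp's own z axis and vertical above 0.6 rad).
It fails at once if a vial is tipped (past 0.5 rad) or lifted out of its well (angle between any of jar, vial_a, vial_b's own z axis and vertical above 0.5 rad or z of any of jar, vial_a, vial_b in the frame of meter above 0.075 m).
It also fails if it takes over 54 s, if anything falls off the work surface, if the arm or the gripper's body presses on something with over 40 N, if the wrist force passes 120 N, or if a joint passes its speed limit or range.

## Working session

There is one attempt and no reset: what is moved stays moved. The work goes in short steps, Python scripts to look and compute and a tool call to move; the robot and the scene stay as the last step left them, time stands still between calls to the robot, and variables do not carry over. Pictures are saved under pics/ and viewed, at most 10 in all, crops included, and the job is handed in when it is done.

Besides the shell and the picture viewer there is one more tool, called by a JSON object that holds its "fn" and its "kwargs". carry_out: Moves the arm, as the interface text tells. Its arguments: {"type":"object","properties":{"series":{"type":"array"},"force":{"type":"number"}},"required":["series"]}

```bash
mkdir -p pics; ls; python3 - <<'E'
from rig import r
import cv2,numpy as np
np.set_printoptions(precision=4,suppress=True)
for c in ["scene","top"]:
    im=r.grab_frame(c); cv2.imwrite(f"pics/{c}0.png",im[:,:,::-1])
    k=r.get_calibration(c); print(c,k)
    for l in ["meter","knob","shield_bar","jar","vial_a","carriage","shield"]:
        try: print(l,[(round(d["score"],2),np.round(d["position"]),int(d["region"].sum())) for d in r.silhouettes(c,l)][:4])
        except Exception as e: print(l,e)
print(r.sense())
E
```

```text
pics
scene {'K': array([[367.2609,   0.    , 322.4894],
       [  0.    , 367.2609, 200.7586],
       [  0.    ,   0.    ,   1.    ]]), 'pose': array([[ -0.8389,  -0.3902,   0.3793, 932.5292],
       [  0.5442,  -0.5942,   0.5922, 559.9944],
       [ -0.0057,   0.7033,   0.7109, 736.3627],
       [  0.    ,   0.    ,   0.    ,   1.    ]])}
meter [(0.79, array([257., 306.]), 9715)]
knob [(0.61, array([256., 306.]), 9416)]
shield_bar [(0.59, array([232., 343.]), 1128), (0.31, array([171., 352.]), 570)]
jar [(0.72, array([312., 363.]), 204), (0.56, array([238., 416.]), 201), (0.54, array([209., 381.]), 160), (0.53, array([355., 369.]), 267)]
vial_a [(0.6, array([234., 299.]), 136), (0.53, array([229., 295.]), 130)]
carriage [(0.71, array([228., 296.]), 140)]
shield [(0.95, array([230., 343.]), 1270)]
top {'K': array([[483.9814,   0.    , 323.0554],
       [  0.    , 483.9814, 198.5689],
       [  0.    ,   0.    ,   1.    ]]), 'pose': array([[   0.0392,    0.9787,   -0.2016,  332.9808],
       [  -0.9992,    0.0385,   -0.0075,   23.7335],
       [   0.0005,    0.2017,    0.9794, 1283.17
[... 249 characters left out ...]
57.]), 113), (0.46, array([157., 291.]), 108), (0.41, array([153., 204.]), 129)]
vial_a [(0.43, array([163., 324.]), 102)]
carriage [(0.82, array([170., 305.]), 803)]
shield [(0.9, array([195., 294.]), 733)]
{'clock': 0.8, 'qpos': array([-1.3294,  0.353 ,  1.6334, -0.    ,  1.1552, -0.0024]), 'qvel': array([-0.001 ,  0.0001, -0.0017, -0.0015, -0.0002, -0.0002]), 'joint_efforts': array([  0.0002, -60.5112, -34.2431,  -0.    ,   0.0011,   0.    ]), 'eef_pos': array([ 150.8488, -606.5246,  231.2888]), 'tcp_rot': array([3.1416, 0.    , 0.2438]), 'contact_force': array([0.3267, 0.6365, 0.2612]), 'wrist_torque': array([ 0.0544, -0.0084, -0.0451]), 'grasp_force': 0.0, 'opening': 0.9976195831553234}
```

```bash
python3 - <<'E'
import cv2
a=cv2.imread("pics/top0.png")[110:240,200:410]; cv2.imwrite("pics/top0c.png",cv2.resize(a,(798,494),interpolation=cv2.INTER_CUBIC))
a=cv2.imread("pics/scene0.png")[150:350,180:480]; cv2.imwrite("pics/scene0c.png",cv2.resize(a,(798,532),interpolation=cv2.INTER_CUBIC))
E
```

```text
(no output)
```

View pics/top0c.png

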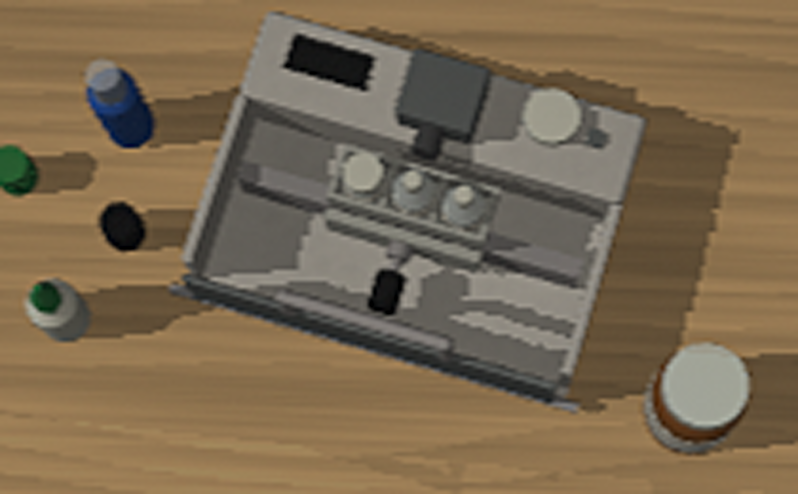

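View pics/scene0c.png

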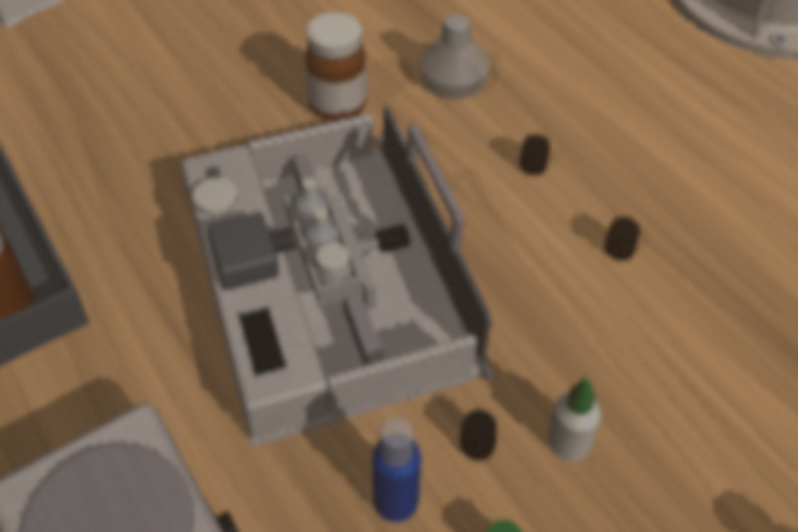

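The top view shows the meter, turned about −15°. The candidates for the jar, in top-crop pixels, are:
- the white wide cap in the left well (362,172)
- the loose cap on the deck (552,115)
- the black cylinder at (122,226)
- the green one at (15,170)
- the narrow vial caps at (413,186) and (464,199)

The crop confirms that the jar is in the left well, so the carriage goes to −y (right). Next I fit the pose.

```bash
cat > h.py <<'E'
import numpy as np,cv2
from scipy.optimize import least_squares
from scipy.spatial.transform import Rotation as R
np.set_printoptions(precision=3,suppress=True)
def proj(k,P):
    T=np.linalg.inv(k["pose"]); c=np.asarray(P,float)@T[:3,:3].T+T[:3,3]
    c=c*[1,-1,-1]; p=c@k["K"].T; return p[:,:2]/p[:,2:]
def m2w(m,P):
    P=np.asarray(P,float); c,s=np.cos(m[2]),np.sin(m[2])
    return np.c_[m[0]+c*P[:,0]-s*P[:,1],m[1]+s*P[:,0]+c*P[:,1],P[:,2]]
def bar(a,y=0): return [-102-100*np.sin(a),y,12+100*np.cos(a)]
def shift(s,W):
    "tool-frame shift fractions to bring TCP to world W"
    return R.from_euler("xyz",s["tcp_rot"]).inv().apply(np.asarray(W)-s["eef_pos"])/250
E
python3 - <<'E'
from h import *
from rig import r
kt,ks=r.get_calibration("top"),r.get_calibration("scene")
B=[(102,140,60),(102,-140,60)]
Mt=B+[(0,36,82),(0,0,98),(0,-36,98),(-66,0,42)]; pt=np.array([(270,13),(643,119),(362,172),(413,186),(464,199),(387,291)])/3.8+[200,110]
Ms=B+[(-98,140,60),(-98,-140,60),(0,36,82),(-66,0,40)]; ps=np.array([(250,410),(183,158),(475,340),(372,118),(333,257),(393,238)])/2.66+[180,150]
f=lambda m:np.r_[proj(kt,m2w(m,Mt))-pt,proj(ks,m2w(m,Ms))-ps].ravel()
o=least_squares(f,[500,60,-.27],loss="soft_l1",x_scale=[10,10,.1]); m=o.x; print(m,np.degrees(m[2])); print(f(m).reshape(-1,2))
for a in (0,.06,.12,.2):
    print(a,"top",(proj(kt,m2w(m,[bar(a,55),bar(a,-55)]))-[200,110])*3.8,"scene",(proj(ks,m2w(m,[bar(a,55),bar(a,-55)]))-[180,150])*2.66)
print(m2w(m,[bar(0),bar(1.25),(-66,0,36)]))
E
```

```text
[682.361  76.195  -0.256] -14.683591462833395
[[-1.567 -1.715]
 [ 0.844 -0.521]
 [-0.767 -0.05 ]
 [-1.064 -1.592]
 [-0.955 -1.04 ]
 [-1.024 -0.071]
 [-1.906 -1.031]
 [-1.157 -1.023]
 [ 4.576 -1.432]
 [ 2.485 -3.376]
 [ 0.17  -1.504]
 [ 0.205 -1.755]]
0 top [[281.48  293.97 ]
 [442.436 342.04 ]] scene [[456.479 216.849]
 [411.9   128.153]]
0.06 top [[278.653 302.599]
 [439.725 350.754]] scene [[463.194 215.22 ]
 [418.128 126.803]]
0.12 top [[275.887 311.329]
 [437.029 359.557]] scene [[469.835 213.883]
 [424.304 125.743]]
0.2 top [[272.317 323.06 ]
 [433.477 371.362]] scene [[478.524 212.559]
 [432.408 124.788]]
[[583.692 102.05  112.   ]
 [491.893 126.105  43.532]
 [618.516  92.925  36.   ]]
```

```bash
python3 - <<'E'
from h import *
from rig import r
m=[682.4,76.2,-.256]
print(shift(r.sense(),m2w(m,[(-120,0,290)])[0]), (-(np.pi/2-.256-.2438))/np.pi)
E
```

```text
[ 2.301 -2.367 -0.235] -0.3409087188853414
```

{"fn": "carry_out", "kwargs": {"series": [[0,0,0,0.15,-0.16,-0.1,-1],[0,0,0,0.3,-0.32,-0.235,-1],[0,0,0,0.45,-0.47,-0.235,-1],[0,0,0,0.61,-0.63,-0.235,-1],[0,0,0,0.77,-0.79,-0.235,-1]]}}

```text
clock: 1.42
eef_pos: [290.7, -366.9, 290.3]
tcp_rot: [3.141, -0.001, 0.243]
contact_force: [1.0, -0.0, 0.5]
opening: 0.999
grasp_force: 0.0
```

{"fn": "carry_out", "kwargs": {"series": [[0,0,0,0.17,-0.17,0,-1],[0,0,0,0.34,-0.34,0,-1],[0,0,0,0.5,-0.5,0,-1],[0,0,0,0.63,-0.65,0,-1],[0,0,0,0.77,-0.79,0,-1]]}}

```text
clock: 2.05
eef_pos: [429.7, -128.6, 290.4]
tcp_rot: [3.141, -0.001, 0.244]
contact_force: [0.7, 0.0, 0.9]
opening: 1.002
grasp_force: 0.0
```

{"fn": "carry_out", "kwargs": {"series": [[0,0,-0.05,0.15,-0.15,0,-1],[0,0,-0.1,0.3,-0.3,0,-1],[0,0,-0.16,0.45,-0.45,0,-1],[0,0,-0.22,0.6,-0.62,0,-1],[0,0,-0.28,0.77,-0.79,0,-1],[0,0,-0.341,0.77,-0.79,0,-1],[0,0,-0.341,0.77,-0.79,0,-1],[0,0,-0.341,0.77,-0.79,0,-1]]}}

```text
clock: 3.05
eef_pos: [568.0, 107.4, 290.1]
tcp_rot: [-3.141, 0.0, 1.311]
contact_force: [0.3, 0.5, -0.5]
opening: 0.998
grasp_force: 0.0
```

```bash
python3 - <<'E'
from h import *
from rig import r
s=r.sense(); print(s["clock"],s["eef_pos"],s["tcp_rot"],s["qpos"])
k=r.get_calibration("wrist"); im=r.grab_frame("wrist"); cv2.imwrite("pics/w1.png",im[:,:,::-1]); np.savez("w1.npz",**k); print(k)
m=[682.4,76.2,-.256]
print(proj(k,m2w(m,[(102,140,60),(102,-140,60),(-66,0,36),bar(0,55),bar(0,-55),(0,36,82)])))
E
```

```text
3.05 [567.979 107.371 290.074] [-3.141  0.     1.311] [ 0.184  0.229  1.67  -0.     1.243  0.445]
{'K': array([[335.689,   0.   , 318.356],
       [  0.   , 335.689, 199.461],
       [  0.   ,   0.   ,   1.   ]]), 'pose': array([[  0.966,   0.243,   0.084, 588.774],
       [ -0.257,   0.915,   0.311, 187.03 ],
       [ -0.001,  -0.323,   0.947, 432.244],
       [  0.   ,   0.   ,   0.   ,   1.   ]])}
[[540.632  24.119]
 [494.092 271.346]
 [362.994 158.57 ]
 [336.781 117.354]
 [335.295 226.234]
 [433.862 133.213]]
```

View pics/w1.png

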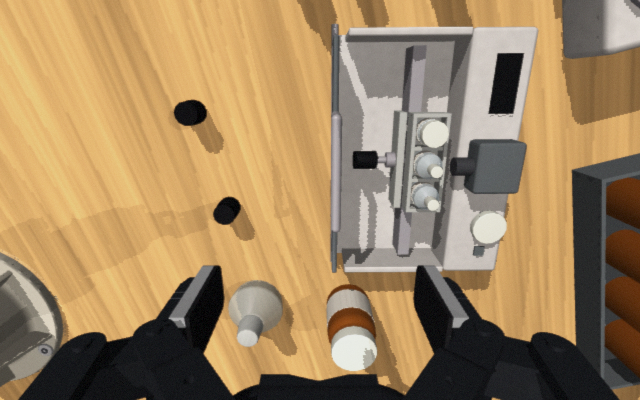

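The wrist view shows the back-left corner at (537,28), the back-right at (494,270), the knob at (365,159), the bar from (336,115) to (336,230), the jar cap at (432,132), and the vial caps at (436,171) and (432,204). I refine the fit with these.

```bash
python3 - <<'E'
from h import *
from rig import r
k=np.load("w1.npz"); kt=r.get_calibration("top")
M=[(102,140,60),(102,-140,60),(-66,0,40),(0,36,82),(0,0,98),(0,-36,98)]; p=np.array([(537,28),(494,270),(364.5,159),(432,132),(436,171),(432,204)])
pt=(np.array([(270,13),(643,119),(387,291),(362,172),(413,186),(464,199)])+.5)/3.8+[199.5,109.5]
f=lambda m:np.r_[(proj(k,m2w(m,M+[bar(m[3],55),bar(m[3],-55)]))-np.r_[p,[(336,115),(336,230)]])[:, :].ravel(),(proj(kt,m2w(m,M))-pt).ravel()]
o=least_squares(f,[682,76,-.256,.03],loss="soft_l1",x_scale=[10,10,.1,.1]); m=o.x; print(m); print(f(m).reshape(-1,2))
np.save("m.npy",m)
s=r.sense()
for a in (m[3],):
  for h in (60,0): print(h,shift(s,m2w(m,[np.array(bar(a))+[0,0,-19+h]])[0]))
print("dyaw",-((np.pi/2+m[2])-s["tcp_rot"][2])/np.pi)
E
```

```text
[681.846  76.25   -0.249  -0.005]
[[ 2.272 -4.519]
 [ 0.458  0.942]
 [-1.565  0.706]
 [ 1.092  1.306]
 [-1.385  0.017]
 [-0.842  0.198]
 [ 0.351  3.189]
 [-0.395 -3.096]
 [-1.589 -0.914]
 [ 1.032 -0.371]
 [-0.489  0.706]
 [-0.459  0.597]
 [-0.727 -1.03 ]
 [-0.588 -0.567]]
60 [-0.007  0.066  0.549]
0 [-0.007  0.066  0.789]
dyaw -0.0033459558410560107
```

{"fn": "carry_out", "kwargs": {"series": [[0,0,-0.003,-0.007,0.066,0.15,0],[0,0,-0.003,-0.007,0.066,0.35,0],[0,0,-0.003,-0.007,0.066,0.5,0],[0,0,-0.003,-0.007,0.066,0.6,0],[0,0,-0.003,-0.007,0.066,0.7,0],[0,0,-0.003,-0.007,0.066,0.78,0],[0,0,-0.003,-0.007,0.066,0.78,0]], "force": 30}}

```text
clock: 3.98
eef_pos: [582.6, 101.1, 93.9]
tcp_rot: [-3.139, 0.001, 1.322]
contact_force: [0.0, -0.7, -0.6]
opening: 0.498
grasp_force: 0.0
```

```bash
python3 - <<'E'
from rig import r
import cv2
im=r.grab_frame("wrist"); cv2.imwrite("pics/w2.png",im[:,:,::-1])
s=r.sense();print(s["eef_pos"],s["contact_force"],s["opening"])
E
```

```text
[583.50985478 101.41966393  95.06926045] [ 0.08185402 -0.85865916 -0.05137433] 0.5058089688815143
```

View pics/w2.png

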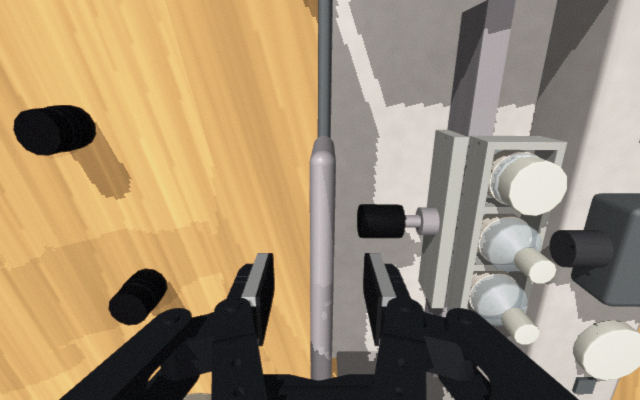

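The bar at column ~321 sits between the pads (258 and 375), so it is centred. I close on it, and check where the black cylinders lie relative to the shield's swing.

{"fn": "carry_out", "kwargs": {"series": [[0,0,0,0,0,0,1],[0,0,0,0,0,0,1],[0,0,0,0,0,0,1],[0,0,0,0,0,0,1],[0,0,0,0,0,0,1]], "force": 30}}

```text
clock: 4.65
eef_pos: [584.4, 102.0, 96.2]
tcp_rot: [3.14, -0.0, 1.324]
contact_force: [-1.3, -1.1, 6.3]
opening: 0.104
grasp_force: 29.4
```

```bash
python3 - <<'E'
from h import *
from rig import r
m=np.load("m.npy"); k=np.load("w1.npz")
for p in [(190,113),(227,211)]:
    o=least_squares(lambda q:(proj(k,m2w(m,[(q[0],q[1],20)]))-p).ravel(),[-250,0]); print(o.x)
s=r.sense(); print(s["eef_pos"],s["opening"],s["contact_force"],s["clock"])
c,t=np.cos(m[2]),np.sin(m[2]); d=s["eef_pos"][:2]-m[:2]; x=c*d[0]+t*d[1]; print("meter x of tcp",x,"y",-t*d[0]+c*d[1])
a0=np.arcsin((-102-x)/100); print(a0)
b0=np.array(bar(0))
for a in np.arange(.15,1.31,.1):
    b=np.array(bar(a))-b0; print(round(a,2),"ty %.3f tz %.3f"%(b[0]/250,-b[2]/250))
E
```

```text
[-271.529   54.378]
[-239.626  -70.951]
[584.44  102.004  96.159] 0.10414174447509546 [-1.304 -1.064  6.282] 4.65
meter x of tcp -100.74849417959257 y 0.9096367887910901
-0.012515384925776111
0.15 ty -0.060 tz 0.004
0.25 ty -0.099 tz 0.012
0.35 ty -0.137 tz 0.024
0.45 ty -0.174 tz 0.040
0.55 ty -0.209 tz 0.059
0.65 ty -0.242 tz 0.082
0.75 ty -0.273 tz 0.107
0.85 ty -0.301 tz 0.136
0.95 ty -0.325 tz 0.167
1.05 ty -0.347 tz 0.201
1.15 ty -0.365 tz 0.237
1.25 ty -0.380 tz 0.274
```

{"fn": "carry_out", "kwargs": {"series": [[0,0,0,0,-0.06,0.004,1],[0,0,0,0,-0.12,0.018,1],[0,0,0,0,-0.174,0.04,1],[0,0,0,0,-0.226,0.07,1],[0,0,0,0,-0.273,0.107,1],[0,0,0,0,-0.313,0.151,1],[0,0,0,0,-0.347,0.201,1],[0,0,0,0,-0.365,0.237,1]]}}

```text
clock: 5.65
eef_pos: [496.0, 124.8, 35.3]
tcp_rot: [3.139, -0.001, 1.325]
contact_force: [7.1, 0.1, 0.6]
opening: 0.1
grasp_force: 29.3
```

{"fn": "carry_out", "kwargs": {"series": [[0,0,0,0,-0.007,0.02,1],[0,0,0,0,-0.013,0.037,1],[0,0,0,0,-0.013,0.045,1],[0,0,0,0,-0.013,0.045,1],[0,0,0,0,-0.013,0.045,1]]}}

```text
clock: 6.28
eef_pos: [494.6, 125.8, 26.5]
tcp_rot: [3.137, -0.003, 1.324]
contact_force: [2.6, -0.5, 28.4]
opening: 0.102
grasp_force: 34.4
```

```bash
python3 - <<'E'
from h import *
from rig import r
m=np.load("m.npy"); s=r.sense(); print(s["eef_pos"],s["tcp_rot"],s["contact_force"])
c,t=np.cos(m[2]),np.sin(m[2]); d=s["eef_pos"][:2]-m[:2]; x=c*d[0]+t*d[1]; print(x, np.arcsin((-102-x)/100))
im=r.grab_frame("top")[110:260,200:410]; cv2.imwrite("pics/t3.png",cv2.resize(im[:,:,::-1],(798,570),interpolation=cv2.INTER_CUBIC))
E
```

```text
[494.567 125.844  26.496] [ 3.137 -0.003  1.324] [ 2.612 -0.535 28.377]
-193.72507236122436 1.1611223340530141
```

View pics/t3.png

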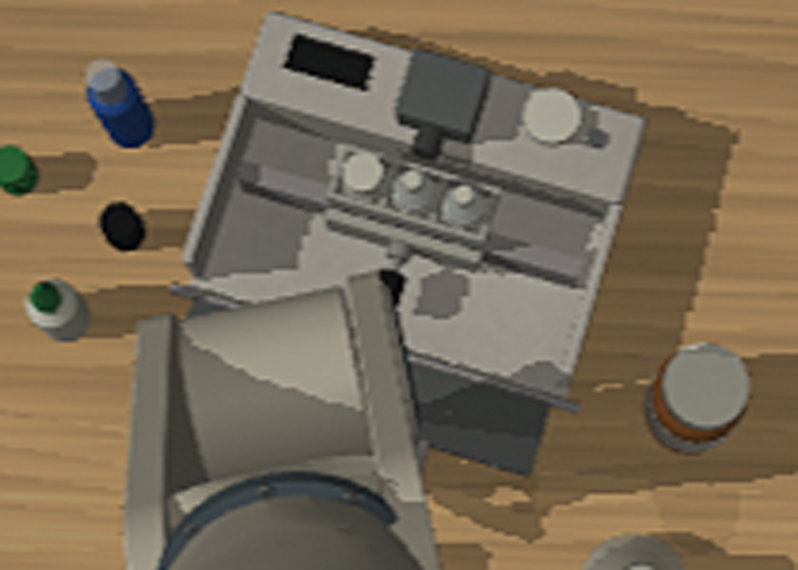

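The shield is down against its stop: the panel lies flat in front, and the force is 28 N. I release, rise, and turn over the knob.

{"fn": "carry_out", "kwargs": {"series": [[0,0,0,0,0,-0.008,0.2],[0,0,0,0,0,-0.008,0],[0,0,0,0,0,-0.008,0],[0,0,0,0,0,-0.2,0],[0,0,0,0,0,-0.4,0],[0,0,0,0,0,-0.6,0],[0,0,0,0,0,-0.7,0],[0,0,0,0,0,-0.7,0]]}}

```text
clock: 7.32
eef_pos: [492.9, 125.3, 201.0]
tcp_rot: [3.139, -0.001, 1.324]
contact_force: [0.1, 0.3, -0.8]
opening: 0.498
grasp_force: 0.0
```

```bash
python3 - <<'E'
from h import *
from rig import r
m=np.load("m.npy"); s=r.sense(); print(s["eef_pos"],s["tcp_rot"])
print(shift(s,m2w(m,[(-66,0,140)])[0]),-(np.pi+m[2]-s["tcp_rot"][2])/np.pi)
E
```

```text
[492.92  125.288 201.   ] [ 3.139 -0.001  1.324]
[-0.005  0.516  0.245] -0.49899848921103995
```

{"fn": "carry_out", "kwargs": {"series": [[0,0,-0.058,0,0.07,0,0],[0,0,-0.116,0,0.14,0,0],[0,0,-0.174,0,0.21,0,0],[0,0,-0.232,0,0.28,0,0],[0,0,-0.29,0,0.35,0,0],[0,0,-0.348,0,0.42,0,0],[0,0,-0.406,0,0.47,0,0],[0,0,-0.464,-0.005,0.516,0,0]]}}

```text
clock: 8.32
eef_pos: [616.3, 92.1, 197.1]
tcp_rot: [-3.14, -0.003, 2.788]
contact_force: [-0.2, 0.5, -0.4]
opening: 0.499
grasp_force: 0.0
```

{"fn": "carry_out", "kwargs": {"series": [[0,0,-0.035,0,0,0.1,0],[0,0,-0.035,0,0,0.22,0],[0,0,-0.035,0,0,0.24,0],[0,0,-0.035,0,0,0.24,0]]}}

```text
clock: 8.82
eef_pos: [616.4, 92.4, 138.7]
tcp_rot: [-3.141, -0.002, 2.892]
contact_force: [-0.8, 0.6, -0.2]
opening: 0.502
grasp_force: 0.0
```

```bash
python3 - <<'E'
from h import *
from rig import r
m=np.load("m.npy"); s=r.sense(); print(s["eef_pos"],s["tcp_rot"],s["qpos"])
k=r.get_calibration("wrist"); im=r.grab_frame("wrist"); cv2.imwrite("pics/w4.png",im[:,:,::-1])
print(proj(k,m2w(m,[(-66,0,36),(-80,0,36),(-52,0,36),(0,0,98),(0,36,82)])))
print(shift(s,m2w(m,[(-66,0,17)])[0]),-(np.pi+m[2]-s["tcp_rot"][2])/np.pi)
E
```

```text
[616.434  92.351 138.719] [-3.141 -0.002  2.892] [ 0.146  0.449  1.714  0.     0.98  -1.175]
[[320.148 201.844]
 [320.187 184.413]
 [320.11  218.683]
 [320.378 326.985]
 [371.282 311.593]]
[-0.006  0.003  0.487] -3.231847955865547e-05
```

View pics/w4.png

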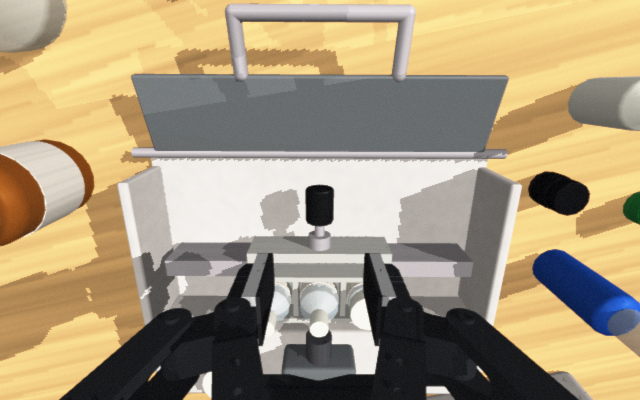

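The knob at (320,205) is in line with the tool; the pads (272 and 372) straddle it. I descend and grip.

{"fn": "carry_out", "kwargs": {"series": [[0,0,0,-0.003,0.002,0.15,0],[0,0,0,-0.003,0.002,0.3,0],[0,0,0,-0.003,0.002,0.4,0],[0,0,0,-0.003,0.002,0.48,0],[0,0,0,-0.003,0.002,0.48,0],[0,0,0,-0.003,0.002,0.48,0]]}}

```text
clock: 9.62
eef_pos: [618.7, 92.8, 20.6]
tcp_rot: [3.141, 0.001, 2.892]
contact_force: [0.6, -0.3, -0.3]
opening: 0.506
grasp_force: 0.0
```

{"fn": "carry_out", "kwargs": {"series": [[0,0,0,0,0,0,1],[0,0,0,0,0,0,1],[0,0,0,0,0,0,1],[0,0,0,0,0,0,1],[0,0,0,0,0,0,1]], "force": 60}}

```text
clock: 10.25
eef_pos: [618.6, 92.8, 20.8]
tcp_rot: [3.141, 0.002, 2.892]
contact_force: [-1.9, -0.6, 5.4]
opening: 0.236
grasp_force: 58.4
```

{"fn": "carry_out", "kwargs": {"series": [[0,0,0,0.012,0,0,1],[0,0,0,0.024,0,0,1],[0,0,0,0.036,0,0,1],[0,0,0,0.048,0,0,1],[0,0,0,0.052,0,0,1],[0,0,0,0.052,0,0,1],[0,0,0,0.052,0,0,1]]}}

```text
clock: 11.12
eef_pos: [607.5, 95.8, 20.8]
tcp_rot: [3.14, 0.005, 2.892]
contact_force: [6.5, -3.2, 4.6]
opening: 0.234
grasp_force: 58.8
```

Spring force is about 8 N at ~11.5 mm, so the pin is out. I slide 36 mm to −y.

{"fn": "carry_out", "kwargs": {"series": [[0,0,0,0.002,-0.02,0,1],[0,0,0,0.002,-0.05,0,1],[0,0,0,0.002,-0.08,0,1],[0,0,0,0.002,-0.11,0,1],[0,0,0,0.002,-0.135,0,1],[0,0,0,0.002,-0.144,0,1],[0,0,0,0.002,-0.144,0,1],[0,0,0,0.002,-0.144,0,1]]}}

```text
clock: 12.12
eef_pos: [598.3, 61.0, 20.8]
tcp_rot: [3.14, 0.005, 2.892]
contact_force: [6.7, -3.4, 4.7]
opening: 0.237
grasp_force: 58.9
```

```bash
python3 - <<'E'
from h import *
from rig import r
m=np.load("m.npy"); s=r.sense()
c,t=np.cos(m[2]),np.sin(m[2]); d=s["eef_pos"][:2]-m[:2]; print(c*d[0]+t*d[1],-t*d[0]+c*d[1])
d=np.array([618.6,92.8])-m[:2]; print(c*d[0]+t*d[1],-t*d[0]+c*d[1])
im=r.grab_frame("wrist")
E
```

```text
-77.16824367911775 -35.35566961589524
-65.37389173222327 0.42394045879106024
```

The slide measured 35.8 mm. I ease the knob back in, then let go.

{"fn": "carry_out", "kwargs": {"series": [[0,0,0,-0.012,0,0,1],[0,0,0,-0.024,0,0,1],[0,0,0,-0.036,0,0,1],[0,0,0,-0.046,0,0,1],[0,0,0,-0.05,0,0,1],[0,0,0,-0.05,0,0,0],[0,0,0,-0.05,0,0,0],[0,0,0,-0.05,0,0,0]]}}

```text
clock: 13.18
eef_pos: [607.3, 58.1, 19.2]
tcp_rot: [-3.141, -0.001, 2.892]
contact_force: [0.0, -0.6, 0.3]
opening: 0.497
grasp_force: 0.0
```

{"fn": "carry_out", "kwargs": {"series": [[0,0,0,0,0,-0.15,0],[0,0,0,0,0,-0.35,0],[0,0,0,0,0,-0.55,0],[0,0,0,0,0,-0.7,0],[0,0,0,0,0,-0.7,0]]}}

```text
clock: 13.8
eef_pos: [609.6, 58.3, 197.8]
tcp_rot: [3.14, 0.005, 2.892]
contact_force: [0.3, 0.4, -0.5]
opening: 0.499
grasp_force: 0.0
```

```bash
python3 - <<'E'
from h import *
from rig import r
m=np.load("m.npy"); s=r.sense(); print(s["eef_pos"],s["tcp_rot"])
k=r.get_calibration("wrist"); im=r.grab_frame("wrist"); cv2.imwrite("pics/w5.png",cv2.resize(im[100:360,160:480,::-1],(738,600),interpolation=cv2.INTER_CUBIC))
print((proj(k,m2w(m,[(-80,-36,47),(-52,-36,47),(-66,-36,36),(0,0,82),(0,-36,98)]))-[160,100])*2.307)
a=1.25
print(shift(s,m2w(m,[np.array(bar(1.2))+[0,0,120]])[0]), -(np.pi/2+m[2]-s["tcp_rot"][2])/np.pi)
E
```

```text
[609.623  58.274 197.779] [3.14  0.005 2.892]
[[364.579 153.241]
 [364.559 221.944]
 [364.533 180.625]
 [459.976 381.936]
 [364.707 404.913]]
[0.519 0.141 0.116] 0.5000156485604388
```

View pics/w5.png

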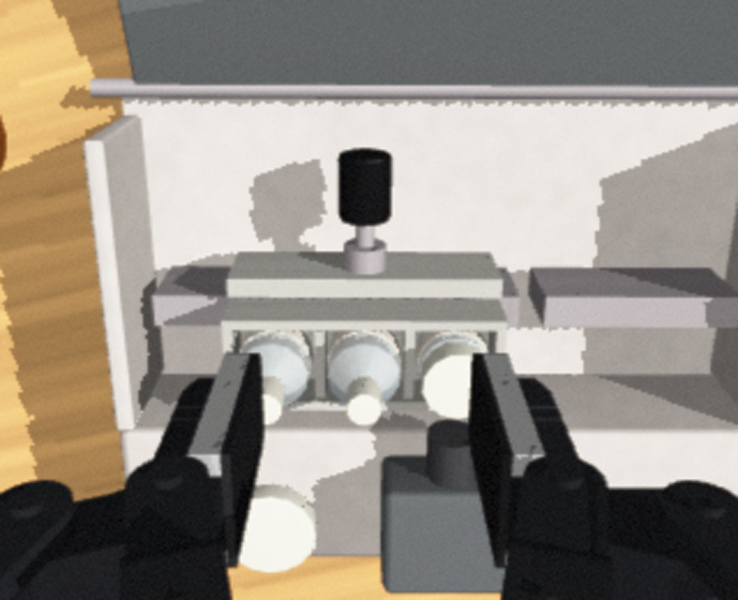

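The knob spans rows 150–224 against a home prediction of 153–222, so it is seated. The jar cap at (455,385) is in front of the lens, and all vials are standing. Next is back to the bar.

{"fn": "carry_out", "kwargs": {"series": [[0,0,0.058,0.07,0.02,0,0],[0,0,0.116,0.14,0.04,0,0],[0,0,0.174,0.21,0.06,0,0],[0,0,0.232,0.28,0.08,0,0],[0,0,0.29,0.35,0.1,0,0],[0,0,0.348,0.42,0.12,0,0],[0,0,0.406,0.48,0.135,0,0],[0,0,0.464,0.519,0.141,0,0]]}}

```text
clock: 14.85
eef_pos: [489.0, 124.3, 192.7]
tcp_rot: [-3.138, 0.001, 1.429]
contact_force: [-0.1, 0.4, 0.3]
opening: 0.501
grasp_force: 0.0
```

{"fn": "carry_out", "kwargs": {"series": [[0,0,0.036,0,0,0.06,0],[0,0,0.036,0,0,0.116,0],[0,0,0.036,0,0,0.116,0],[0,0,0.036,0,0,0.116,0]]}}

```text
clock: 15.35
eef_pos: [490.9, 124.2, 165.3]
tcp_rot: [-3.141, 0.0, 1.323]
contact_force: [-0.4, -0.2, 0.1]
opening: 0.499
grasp_force: 0.0
```

```bash
python3 - <<'E'
from h import *
from rig import r
m=np.load("m.npy"); s=r.sense(); print(s["eef_pos"],s["tcp_rot"])
print(shift(s,[494.2,125.8,27]), -(1.322-s["tcp_rot"][2])/np.pi)
E
```

```text
[490.919 124.155 165.301] [-3.141  0.     1.323]
[0.01  0.011 0.553] 0.0002127019937878179
```

{"fn": "carry_out", "kwargs": {"series": [[0,0,0,0.008,0.012,0.15,0.4],[0,0,0,0.008,0.012,0.3,0.4],[0,0,0,0.008,0.012,0.42,0.4],[0,0,0,0.008,0.012,0.5,0.4],[0,0,0,0.008,0.012,0.545,0.4],[0,0,0,0.008,0.012,0.545,0.4]]}}

```text
clock: 16.1
eef_pos: [494.3, 125.4, 29.1]
tcp_rot: [-3.141, 0.0, 1.322]
contact_force: [-0.2, 0.1, -0.6]
opening: 0.304
grasp_force: 0.0
```

{"fn": "carry_out", "kwargs": {"series": [[0,0,0,0,0,0,1],[0,0,0,0,0,0,1],[0,0,0,0,0,0,1],[0,0,0,0,0,0,1]], "force": 30}}

```text
clock: 16.6
eef_pos: [494.6, 125.6, 30.1]
tcp_rot: [3.141, -0.001, 1.321]
contact_force: [-2.8, 1.6, 6.5]
opening: 0.105
grasp_force: 29.8
```

{"fn": "carry_out", "kwargs": {"series": [[0,0,0,0,0.023,-0.055,1],[0,0,0,0,0.054,-0.107,1],[0,0,0,0,0.093,-0.153,1],[0,0,0,0,0.138,-0.192,1],[0,0,0,0,0.188,-0.225,1],[0,0,0,0,0.242,-0.25,1],[0,0,0,0,0.3,-0.266,1],[0,0,0,0,0.34,-0.272,1]]}}

```text
clock: 17.6
eef_pos: [576.7, 104.2, 98.4]
tcp_rot: [-3.141, 0.0, 1.321]
contact_force: [-4.1, 1.7, 2.9]
opening: 0.101
grasp_force: 30.8
```

{"fn": "carry_out", "kwargs": {"series": [[0,0,0,0,0.02,-0.002,1],[0,0,0,0,0.04,-0.002,1],[0,0,0,0,0.05,-0.002,1],[0,0,0,0,0.05,-0.002,1],[0,0,0,0,0.05,-0.002,1]]}}

```text
clock: 18.23
eef_pos: [586.5, 101.7, 98.5]
tcp_rot: [-3.137, 0.001, 1.321]
contact_force: [-13.5, 3.0, 16.3]
opening: 0.1
grasp_force: 32.2
```

The shield is against its shut stop (−13.5 N). I release and withdraw.

{"fn": "carry_out", "kwargs": {"series": [[0,0,0,0,-0.006,0,0.5],[0,0,0,0,-0.006,0,0.3],[0,0,0,0,-0.006,0,0.3],[0,0,0,0,-0.006,-0.15,0.3],[0,0,0,0,-0.006,-0.35,0.3],[0,0,0,0,-0.006,-0.55,0.3],[0,0,0,0,-0.3,-0.75,0.3],[0,0,0,0,-0.4,-0.75,0.3]]}}

```text
clock: 19.23
eef_pos: [491.9, 126.3, 287.4]
tcp_rot: [3.139, -0.002, 1.321]
contact_force: [0.1, 0.4, -0.3]
opening: 0.352
grasp_force: 0.0
```

```bash
python3 - <<'E'
from h import *
from rig import r
m=np.load("m.npy"); k=r.get_calibration("wrist"); kt=r.get_calibration("top")
im=r.grab_frame("wrist"); t=r.grab_frame("top"); sc=r.grab_frame("scene")
cv2.imwrite("pics/w6.png",im[:,:,::-1])
cv2.imwrite("pics/s6.png",cv2.resize(sc[170:320,230:400,::-1],(680,600),interpolation=cv2.INTER_CUBIC))
for a in (0,.06,.12): print(a,proj(k,m2w(m,[bar(a,0)])))
E
```

```text
0 [[415.34  176.124]]
0.06 [[409.156 176.081]]
0.12 [[402.912 175.945]]
```

View pics/w6.png

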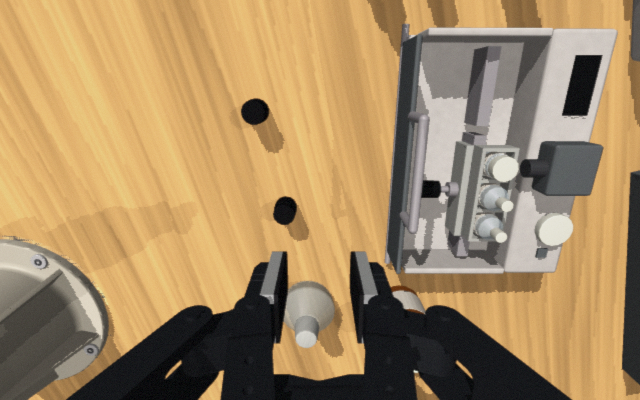

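View pics/s6.png

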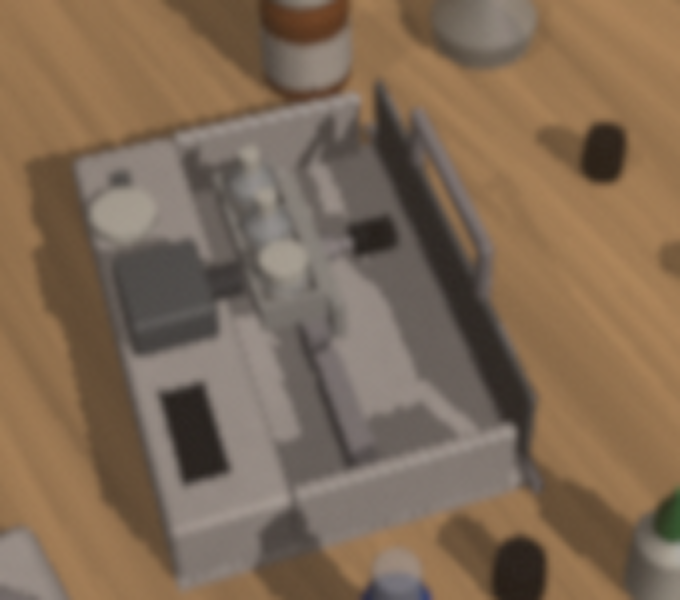

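The bar is at column ~417 against 415 predicted for shut, so the shield is closed. The jar stands before the lens and the bystanders are in place.

```bash
python3 -c "
from rig import r
print(r.sign_off())"
```

```text
the job is handed in; nothing more can be done
None
```

The job is handed in; no verdict came back. In the last pictures the jar stands in front of the lens, the knob is home in its notch, the shield is shut, the vials are upright and the bystanders look unmoved.

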